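# Turn the drained test tile over with the tool box lid

## Task

The bisque test tile has drained long enough in the open lid of the green tool box and must be turned blue-banded face up, but bare bisque must not be touched: raise the lid by its handle, past upright, until the tile slides down it and tumbles over into the box and lies flat on the floor of its bay, then lower the lid under control (do not let it drop) until it lies flat open again. Then cancel the draining timer by turning its orange dial anticlockwise fully back to its zero stop. Leave everything else on the bench where it is, and let go of everything when you finish.

Things in the scene. Friction and masses are not known exactly. Their poses are not given: they have to be found in the camera images.
- box: Green sheet-steel tool box fixed to the bench, lid lying open. Origin: on the bench under the middle of the hinge line; y along the hinge, +x into the box, z up; the open lid lies to -x. Box 120 mm (x) by 210 mm (y), sheet 3 mm, floor 7 mm and rim 33 mm above the bench. A partition at y = +45 mm leaves the wide empty tile bay on its -y side; the narrow bay holds small tools.
- lid (a joint): Lid hinge, rad: 0 = flat open on its stop, 1.57 = upright, 3.14 = shut. Lid 0.35 kg, falls if let go: a tray 120 mm deep, 210 mm wide, rim 12 mm high, sheet 3 mm, partitioned like the box. Raised, the tile slides from about 25-36 degrees to the rim by the hinge and topples only well past upright: 1.6 is not enough, at 1.7 it may or may not, by 1.95 it has dropped in.
- lid_hinge (a point): Middle of the hinge axis, 33 mm above the bench. The frame turns with the lid: at joint 0 its axes are those of the box and the lid extends to -x; the lid rises by turning about +y.
- lid_handle (a point): Middle of the round steel bar of the lid's grab handle: 9 mm thick, 100 mm long along y, 90 mm clear between its arms. In the frame of lid_hinge at x = -158, z = +22 mm: 38 mm out from the lid's free edge, 55 mm above the bench when flat. It can be straddled from above and turns between finger pads.
- tile: Loose square bisque test tile 60 x 60 x 8 mm, about 60 g. Back terracotta, face white with a blue band. Origin: its centre; z square to the faces, the blue-banded face on the -z side, which lies down at the start, in the lid. The robot must not touch it.
- timer (a joint): Dial of the draining timer, rad: 0 = on its zero stop, growing clockwise seen from above; reset by turning it anticlockwise. Starts between 0.6 and 1.3, turns stiffly (0.04 N m), stays where it is left.
- timer_grip (a point): On the dial's axis, 50 mm above the bench: where to grip the dial's orange bar, 46 mm long, 14 mm wide, reaching from the dial's disc (27 mm above the bench) up to 60 mm. The frame turns with the dial: x along the bar (pointer line at -x), y across it, z up. The white timer body, fixed to the bench, is 74 mm wide, 20 mm high.
- cup: Ceramic glaze test cup, loose, 66 mm wide at the rim, 70 mm high; origin under its centre. Leave alone.
- bottle: Spray bottle with press trigger, loose, 70 mm wide, 208 mm high; origin under its centre. Leave alone.
- rib: Black rubber-edged wooden rib lying flat, loose, about 115 x 75 x 6 mm; origin under its centre. Leave alone.
- tamper: Wooden tamper standing on its head, loose, 62 mm wide, 126 mm high; origin under its centre. Leave alone.
- stack: Stack of three fired test tiles, one loose piece, about 64 x 64 x 24 mm; origin under its centre. Leave alone.
Mind the look-alikes: they are no part of the job. Of the things that look like the part that bears timer, the middle-sized one is meant.

How it is judged:
By the outcome, as a careful person would: the job done as asked, in the order asked, and still so for the second after the job is handed in, with the robot touching nothing.
It also fails if it takes over 72 s, if anything falls off the work surface, if the arm or the gripper's body presses on something with over 40 N, if the wrist force passes 120 N, or if a joint passes its speed limit or range.

## Robot

A 7-joint arm with a two-finger parallel gripper is mounted at the origin on the work surface. World frame = base frame: x ahead of the robot, y to its left, z up, the work surface at z = 0. Lengths are in m, angles in rad, forces in N, time in s.
With the tool pointing down it reaches from about 0.35 to 0.9 m from the base axis. Payload 8.1 kg.
Tool frame: the origin (TCP) lies on the centre line of the jaws, within the pads' length; the fingertips stand 19 mm ahead of it and the grasp point (between the pads) is the TCP (arm.tip_reach is the distance from the TCP to the fingertips, in m); z points along the fingers, y is the line along which they close (so a half turn about z gives the same grasp; the last joint's range is limited). The gripper opens to 92 mm and grips with 3 to 60 N. Pads are 19 mm wide; open, the fingers measure 130 mm over their backs; the gripper's body (75 mm by 190 mm) begins 47 mm behind the grasp point.
Start: joints at [1.211, 0.434, 0.025, 1.573, -0.012, 1.134, -0.075], TCP at [0.159, -0.605, 0.246] pointing down, gripper open.
Joint ranges: [-2.62, 2.62], [-0.44, 2.09], [-1.27, 1.32], [0.08, 2.57], [-1.32, 4.46], [0.12, 2], [-2.74, 2.74]. Speed limits (rad/s): [2.22, 2.22, 3.01, 3.01, 3.14, 3.14, 3.14].

## Interface

Orientations are given as a rotation vector (axis times angle).
In Python, from cell import arm gives the robot as it stands.
- The arm moves only by the tool arm_command, never from a script. Its argument "targets" is a list that holds one entry, the list of rows, each a list of 6 numbers: the shift along the tool's x, y, z in m, then the turn, a rotation vector about the tool's x, y, z in rad. A call has 1 to 10 rows; each row shifts and turns the commanded pose from where the row before left it, along the tool's axes as they then stand; what a row does not reach is not made up. A row lasts 1/8 s, in which the tool goes at most 62.5 mm and 10.7 degrees, less where a joint would pass 70% of its speed; a pose out of reach is approached as far as the arm can. A call with a gripper value outside its range is refused whole. "jaw" is the finger opening in m, from 0 to 0.0918, set as the call begins (left out, the last holds). The fingers move at their own pace and stop on an object; "newtons" is the grip in N (left out, the last holds). Time passes only in rows, so rows that do not move let the fingers close. It gives the time, the measured TCP pose, the force, the opening and the grip force at its end, in the units of the state.
- arm.observe(): the state, without advancing time (a new reading comes with each control period).
- arm.get_image(name): name is "side" or "top"; returns a dict with "pixels" (420x560x3 uint8, red, green, blue), "z_map" (420x560 float32, m along the optical axis (not along the pixel's ray), 0 where there is no reading), "fx", "fy", "cx", "cy" (pixels), "dist" ([k1, k2, p1, p2, k3] as OpenCV has them; the pictures are not rectified), "xyz" and "rotation" of the camera in the world. Camera axes: x right, y down, z forward; pixel columns grow to the right and rows downward; lengths in m; the calibration is good to about 2 mm. A picture is of the moment at which its call begins.
- arm.sign_off(): hands the job in; it is judged then, once.
The state is a dict: "clock": time; "joints": joint angles; "dq": joint speeds; "joint_efforts": joint torques, N m; "position": TCP position; "ee_rot": TCP orientation; "force": force on the tool from outside, world axes, zero at the start; "ft_torque": the same for the moment, N m; "width": opening from 0.0 (shut) to 1.0 (fully open); "gripper_force": force on a finger pad.
Only numpy, scipy, OpenCV 4.12 (cv2) and the standard library are available. Lean on these libraries where they do the work, as an engineer would, in place of code of your own. Each camera call takes 0.05 s, during which the arm holds its last target. There are 200 camera calls.

## Working session

There is one attempt and no reset: what is moved stays moved. The work goes in short steps, Python scripts to look and compute and a tool call to move; the robot and the scene stay as the last step left them, time stands still between calls to the robot, and variables do not carry over. Pictures are saved under pics/ and viewed, at most 10 in all, crops included, and the job is handed in when it is done.

Besides the shell and the picture viewer there is one more tool, called after "Call:" as name(argument=value, ...), one argument or row to a line, values as JSON. arm_command: Moves the arm, as the interface text tells. Its arguments: {"type":"object","properties":{"targets":{"type":"array","items":{"type":"array","items":{"type":"array","items":{"type":"number"}}}},"jaw":{"type":"number"},"newtons":{"type":"number"}},"required":["targets"]}

```bash
mkdir -p pics; cat > h.py <<'E'
import numpy as np, cv2, pickle
from cell import arm
def snap(n,f):
    im=arm.get_image(n); pickle.dump(im,open(f'pics/{f}.pkl','wb'))
    cv2.imwrite(f'pics/{f}.png',im['pixels'][:,:,::-1]); return im
def load(f): return pickle.load(open(f'pics/{f}.pkl','rb'))
def R(im):
    r=np.array(im['rotation'],float)
    return r if r.shape==(3,3) else cv2.Rodrigues(r)[0]
def w(im,u,v,z=None,height=None):
    K=np.array([[im['fx'],0,im['cx']],[0,im['fy'],im['cy']],[0,0,1.]])
    p=cv2.undistortPoints(np.array([[[u,v]]],float),K,np.array(im['dist'],float))[0,0]
    d=R(im)@np.array([p[0],p[1],1.]); o=np.array(im['xyz'])
    if height is not None: return o+d*(height-o[2])/d[2]
    if z is None: z=np.median(im['z_map'][int(v)-1:int(v)+2,int(u)-1:int(u)+2])
    return o+d*z
def crop(im,f,u0,v0,u1,v1,s):
    cv2.imwrite(f'pics/{f}.png',cv2.resize(im['pixels'][v0:v1,u0:u1,::-1],None,fx=s,fy=s,interpolation=cv2.INTER_CUBIC))
E
python3 - <<'E'
from h import *
a=snap('top','t0');b=snap('side','s0')
for i in(a,b):print(i['xyz'],R(i).round(3).tolist(),i['fx'])
s=arm.observe();print(s)
E
```

```text
[0.39253163 0.01847134 1.42061677] [[-0.018, -0.995, 0.099], [-1.0, 0.019, 0.009], [-0.01, -0.098, -0.995]] 448.5012898169091
[-0.10040262  0.76696899  1.20272833] [[-0.758, -0.504, 0.415], [-0.653, 0.566, -0.503], [0.018, -0.652, -0.758]] 490.3048085578489
{'clock': 0.1, 'joints': array([ 1.21141223,  0.43514351,  0.02497735,  1.57401064, -0.01160787,
        1.13395732, -0.07508997]), 'dq': array([-0.00010307, -0.0013837 , -0.00085188, -0.0028021 , -0.00013394,
        0.00074443, -0.00040555]), 'joint_efforts': array([ 2.35128144e-03, -6.69133544e+01,  9.87526216e-01, -3.15151334e+01,
       -6.05909689e-02,  3.73935560e-02,  6.56231532e-05]), 'position': array([ 0.15857743, -0.60411299,  0.24502779]), 'ee_rot': array([-3.11441687e+00, -4.01973394e-01,  4.61975296e-04]), 'force': array([ 0.55276583,  0.08102778, -0.32763894]), 'ft_torque': array([ 0.02372796, -0.01112542,  0.01408321]), 'gripper_force': 0.0, 'width': 1.0001085213516294}
```

View pics/t0.png

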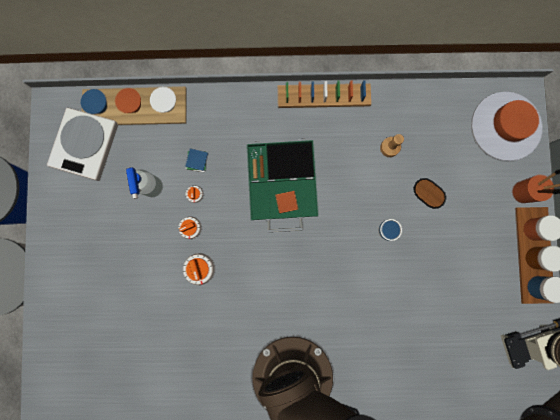

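View pics/s0.png

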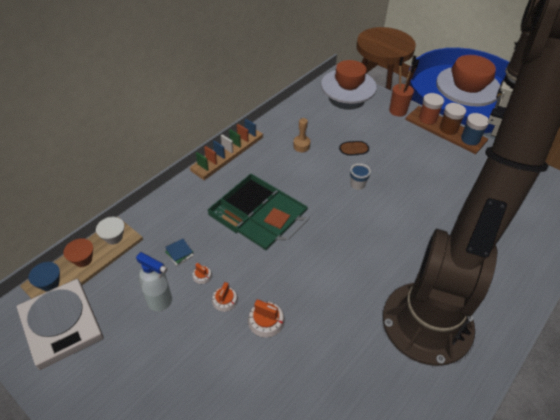

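Top view: three orange-dial timers at (194,193) small, (190,228) middle and (198,269) large. The description calls for the middle-sized one, so (190,228). The box is at about (282,180) with its handle at (286,230). One enlarged crop covers both.

```bash
python3 - <<'E'
from h import *
a=load('t0'); crop(a,'t0c',170,130,330,290,5)
crop(a,'t0c',170,135,330,255,5)
E
```

```text
(no output)
```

View pics/t0c.png

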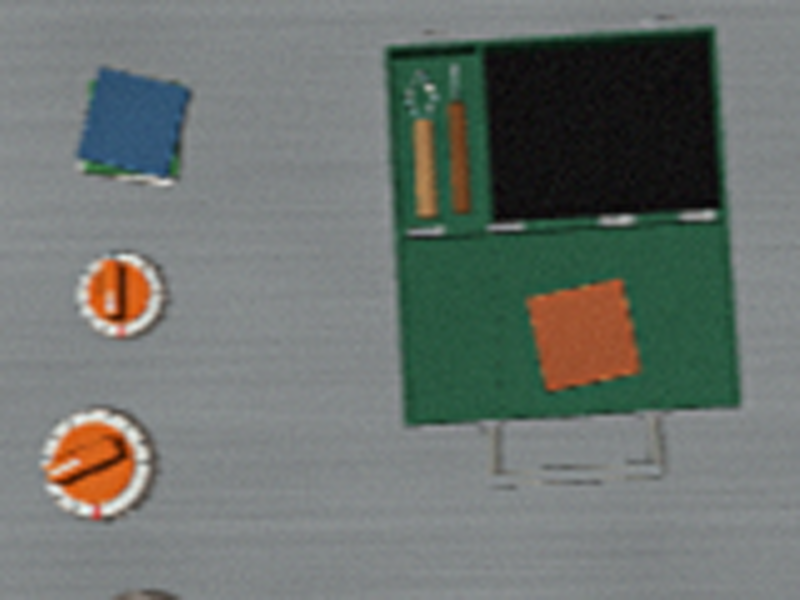

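```bash
python3 - <<'E'
from h import *
a=load('t0'); f=lambda x,y:(170+x/5-.4,135+y/5-.4)
C=[w(a,*f(*p),height=.033) for p in [(386,47),(714,28),(740,406),(406,425)]]
for c in C: print(c.round(4))
c=np.mean(C,0); ex=(C[0]+C[1]-C[2]-C[3]); ex/=np.linalg.norm(ex); print('hinge',c,'ex',ex,np.degrees(np.arctan2(ex[1],ex[0])))
for n,p in dict(hl=(497,466),hr=(657,461),hl2=(497,487),hr2=(662,478)).items(): print(n,w(a,*f(*p),height=.055).round(4))
print('pred',c+ex*-.158)
for n,p,h in [('body',(97,463),.02),('pl',(65,469),.06),('far',(125,445),.06),('red',(97,512),.02)]: print(n,w(a,*f(*p),height=h).round(4), w(a,*f(*p)).round(4))
for n,p in dict(lidfloor=(450,330),tile=(583,335),boxfloor=(600,130),rim=(404,380),rimb=(719,120)).items(): print(n,w(a,*f(*p)).round(4))
# orange bar pts by height
u,v=np.meshgrid(range(176,204),range(214,242))
P=np.array([w(a,i,j,a['z_map'][j,i]) for i,j in zip(u.ravel(),v.ravel())])
q=P[(P[:,2]>.045)];print(len(q),q.mean(0)); m=q.mean(0);U,S,V=np.linalg.svd(q[:,:2]-m[:2]);print(V[0],np.degrees(np.arctan2(V[0,1],V[0,0])),np.ptp((q[:,:2]-m[:2])@V.T,axis=0))
b=P[(P[:,2]>.012)];print('body extents',b.min(0),b.max(0))
u,v=np.meshgrid(range(255,312),range(218,240))
P=np.array([w(a,i,j,a['z_map'][j,i]) for i,j in zip(u.ravel(),v.ravel())])
q=P[(P[:,2]>.04)];print(len(q),q.min(0),q.max(0)); 
E
```

```text
[0.7238 0.1282 0.033 ]
[ 0.7317 -0.079   0.033 ]
[ 0.4925 -0.0889  0.033 ]
[0.4846 0.1184 0.033 ]
hinge [0.60815733 0.01968921 0.033     ] ex [0.99915017 0.04121824 0.        ] 2.3623005574080023
hl [0.4571 0.0617 0.055 ]
hr [ 0.4583 -0.0358  0.055 ]
hl2 [0.4443 0.0619 0.055 ]
hr2 [ 0.4479 -0.0386  0.055 ]
pred [0.4502916  0.01317673 0.033     ]
body [0.4653 0.3135 0.02  ] [0.4632 0.3051 0.0599]
pl [0.4599 0.3246 0.06  ] [0.4599 0.3248 0.0592]
far [0.4738 0.2879 0.06  ] [0.4758 0.2943 0.0276]
red [0.4346 0.3134 0.02  ] [0.4346 0.3135 0.0198]
lidfloor [0.5444 0.0908 0.0233]
tile [0.5389 0.0075 0.03  ]
boxfloor [ 0.6731 -0.0062  0.0066]
rim [0.5135 0.12   0.0238]
rimb [ 0.6789 -0.0827  0.0022]
80 [0.46217446 0.30064721 0.11038145]
[0.21852511 0.97583133] 77.37757945528581 [0.32240431 0.03347804]
body extents [0.39253163 0.01847134 0.01218981] [0.49771411 0.34641277 1.42061677]
147 [ 0.39253163 -0.03940562  0.04050318] [0.48001421 0.06809271 1.42061677]
```

```bash
python3 - <<'E'
from h import *
a=load('t0')
def pts(im,u0,u1,v0,v1,lo,hi):
    u,v=np.meshgrid(range(u0,u1),range(v0,v1))
    P=np.array([w(im,i,j,im['z_map'][j,i]) for i,j in zip(u.ravel(),v.ravel())])
    return P[(P[:,2]>lo)&(P[:,2]<hi)]
q=pts(a,176,204,214,242,.045,.07);m=np.median(q,0);V=np.linalg.svd(q[:,:2]-m[:2])[2]
print('bar',len(q),m,q.mean(0),np.degrees(np.arctan2(V[0,1],V[0,0]))); r=(q[:,:2]-m[:2])@V.T
print(r.min(0),r.max(0), [ (m[:2]+V.T@((r.min(0)+r.max(0))/2))])
q=pts(a,176,204,214,242,.012,.025);print('body',q.min(0),q.max(0))
q=pts(a,255,312,224,236,.04,.07);print('handle',len(q),np.median(q,0),q.min(0),q.max(0))
b=load('s0')
q=pts(b,270,315,200,245,.045,.065);print('handle side',len(q),np.median(q,0),q.min(0),q.max(0))
for n,k in (('ss',b),):
  crop(k,n,205,170,315,330,5)
  crop(k,n,200,165,320,315,4)
E
```

```text
bar 76 [0.46431452 0.31161512 0.05947937] [0.46490689 0.31156149 0.05916834] -67.02177889964555
[-0.02272193 -0.00605236] [0.02191264 0.00828341] [array([0.46518357, 0.31242314])]
body [0.43138558 0.28231945 0.01218981] [0.49771411 0.34641277 0.02499062]
handle 131 [0.4521858  0.01606613 0.05721565] [ 0.44654091 -0.03940562  0.04173315] [0.46918368 0.06809271 0.06514396]
handle side 102 [0.44957508 0.01873945 0.05793639] [ 0.44356267 -0.03878986  0.0452245 ] [0.4692065  0.06967617 0.06493129]
```

View pics/ss.png

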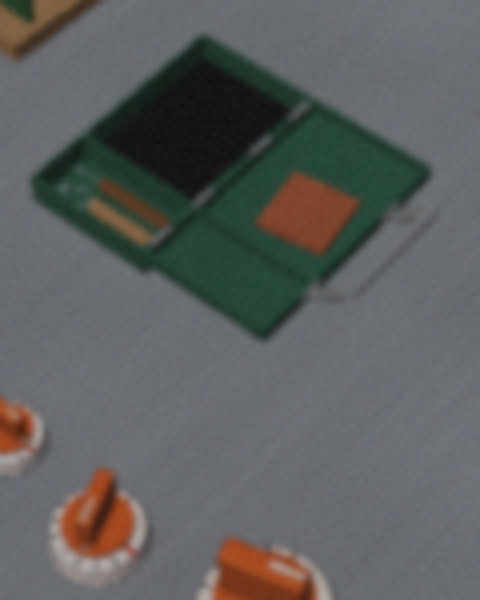

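The side crop confirms the middle timer at (225,297). Its pointer sits about 67° clockwise of the red zero mark. The handle bar runs along box y at about (0.4505, 0.0145, 0.055), with yaw 2.4°. I'm swinging over to the handle.

Call:
arm_command(
  targets=[
    [[0.0365,-0.0087,0,0,0,-0.0677],[0.0365,-0.0087,0,0,0,-0.0677],[0.0365,-0.0087,0,0,0,-0.0677],[0.0365,-0.0087,0,0,0,-0.0677],[0.0365,-0.0087,0,0,0,-0.0677],[0.0365,-0.0087,0,0,0,-0.0677],[0.0365,-0.0087,0,0,0,-0.0677],[0.0365,-0.0087,0,0,0,-0.0677],[0.0365,-0.0087,0,0,0,-0.0677],[0.0365,-0.0087,0,0,0,-0.0677]],
  ],
  jaw=0.036,
  newtons=25,
)

```text
clock: 1.35
position: [0.4169, -0.3404, 0.2454]
ee_rot: [-2.803, -1.417, 0.0]
force: [0.4, 1.0, -0.5]
width: 0.388
gripper_force: 0.0
```

Call:
arm_command(
  targets=[
    [[0.0365,-0.0087,0.005,0,0,-0.0677],[0.0365,-0.0087,0.005,0,0,-0.0677],[0.0365,-0.0087,0.005,0,0,-0.0677],[0.0365,-0.0087,0.005,0,0,-0.0677],[0.0365,-0.0087,0.005,0,0,-0.0677],[0.0365,-0.0087,0.005,0,0,-0.0677],[0.0365,-0.0087,0.005,0,0,-0.0677],[0.0365,-0.0087,0.005,0,0,-0.0677],[0.0365,-0.0087,0.005,0,0,-0.0677],[0,0,0,0,0,-0.0677]],
  ],
)

```text
clock: 2.6
position: [0.4595, -0.0088, 0.2004]
ee_rot: [-2.168, -2.272, -0.0]
force: [0.8, -0.8, 0.5]
width: 0.389
gripper_force: 0.0
```

```bash
cat >> h.py <<'E'
from scipy.spatial.transform import Rotation as Ro
def delta(p,yaw_ty,tilt=0):
    "tool-frame delta to position p with tool y at world yaw (deg), tool down"
    s=arm.observe();R0=Ro.from_rotvec(s['ee_rot']);a=np.radians(yaw_ty)
    y=np.array([np.cos(a),np.sin(a),0]);z=np.array([0,0,-1.]);x=np.cross(y,z)
    R1=Ro.from_matrix(np.stack([x,y,z],1))
    print('t',s['clock'],'pos',s['position'].round(4),'F',s['force'].round(1),'w',s['width'],s['gripper_force'])
    print('shift',R0.inv().apply(np.array(p)-s['position']).round(4),'turn',(R0.inv()*R1).as_rotvec().round(4),'j',s['joints'].round(2))
E
python3 -c "
from h import *
delta([.4505,.0145,.058],2.36)"
```

```text
t 2.6 pos [ 0.4595 -0.0088  0.2004] F [ 0.8 -0.8  0.5] w 0.3889777287954405 0.0
shift [ 0.0236 -0.0078  0.1424] turn [-0.0008 -0.001   0.006 ] j [ 0.36  0.27 -0.54  1.99  0.17  0.93 -0.23]
```

Call:
arm_command(
  targets=[
    [[0.0118,-0.0039,0.025,0,0,0.006],[0.0118,-0.0039,0.025,0,0,0],[0,0,0.025,0,0,0],[0,0,0.02,0,0,0],[0,0,0,0,0,0]],
  ],
)

```text
clock: 3.22
position: [0.4505, 0.0113, 0.1046]
ee_rot: [-2.182, -2.258, 0.004]
force: [-0.3, -0.5, 0.6]
width: 0.394
gripper_force: 0.0
```

```bash
python3 -c "
from h import *
delta([.4505,.0145,.058],2.36)
b=snap('side','s1'); crop(b,'s1c',240,150,340,250,6)"
```

```text
t 3.225 pos [0.4505 0.0113 0.1046] F [-0.3 -0.5  0.6] w 0.3941454567475491 0.0
shift [0.0032 0.0003 0.0466] turn [-0.0032 -0.     -0.0069] j [ 0.26  0.4  -0.5   2.11  0.29  0.7  -0.4 ]
```

View pics/s1c.png

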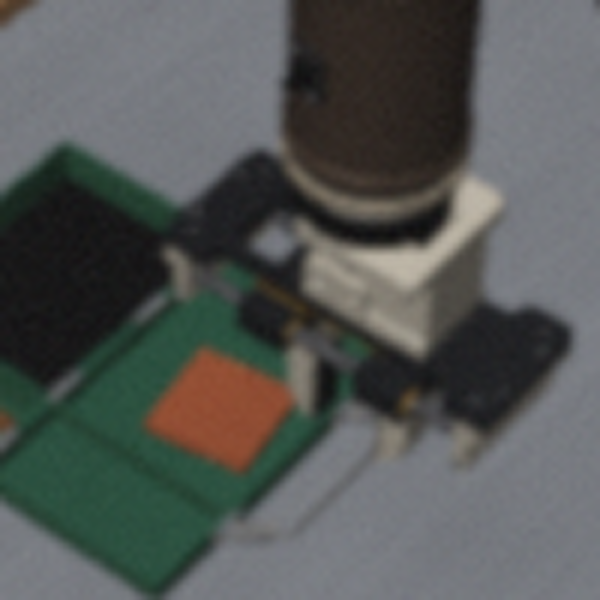

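Inner finger at (310,380) and outer finger at (395,430) in the crop bracket the bar at about (370,450). I'm descending and closing.

Call:
arm_command(
  targets=[
    [[0.003,0,0.016,-0.003,0,-0.007],[0,0,0.016,0,0,0],[0,0,0.014,0,0,0],[0,0,0,0,0,0]],
  ],
)

```text
clock: 3.78
position: [0.4514, 0.0142, 0.0594]
ee_rot: [2.174, 2.265, 0.002]
force: [-0.5, 0.7, 0.7]
width: 0.389
gripper_force: 0.0
```

Call:
arm_command(
  targets=[
    [[0,0,0,0,0,0],[0,0,0,0,0,0],[0,0,0,0,0,0],[0,0,0,0,0,0]],
  ],
  jaw=0,
  newtons=25,
)

```text
clock: 4.28
position: [0.4516, 0.0143, 0.06]
ee_rot: [2.174, 2.265, 0.003]
force: [-1.3, 0.4, 5.4]
width: 0.086
gripper_force: 25.0
```

```bash
python3 -c "
import numpy as np
t=np.arange(0,2.001,.05);x=-158*np.cos(t)+22*np.sin(t);z=158*np.sin(t)+22*np.cos(t)
P=np.round(np.stack([x,-z],1)/1e3,4);D=np.diff(P,axis=0).round(4)
for k in range(0,40,10):print([[0,float(a),float(b),0,0,0] for a,b in D[k:k+10]])
"
```

```text
[[0, 0.0013, -0.0079, 0, 0, 0], [0, 0.0017, -0.0078, 0, 0, 0], [0, 0.0021, -0.0077, 0, 0, 0], [0, 0.0024, -0.0076, 0, 0, 0], [0, 0.0029, -0.0074, 0, 0, 0], [0, 0.0032, -0.0073, 0, 0, 0], [0, 0.0035, -0.0071, 0, 0, 0], [0, 0.0039, -0.007, 0, 0, 0], [0, 0.0043, -0.0067, 0, 0, 0], [0, 0.0046, -0.0066, 0, 0, 0]]
[[0, 0.0049, -0.0062, 0, 0, 0], [0, 0.0052, -0.0061, 0, 0, 0], [0, 0.0055, -0.0057, 0, 0, 0], [0, 0.0058, -0.0055, 0, 0, 0], [0, 0.0061, -0.0052, 0, 0, 0], [0, 0.0063, -0.0049, 0, 0, 0], [0, 0.0066, -0.0045, 0, 0, 0], [0, 0.0067, -0.0042, 0, 0, 0], [0, 0.007, -0.0039, 0, 0, 0], [0, 0.0071, -0.0035, 0, 0, 0]]
[[0, 0.0074, -0.0032, 0, 0, 0], [0, 0.0074, -0.0028, 0, 0, 0], [0, 0.0076, -0.0024, 0, 0, 0], [0, 0.0078, -0.002, 0, 0, 0], [0, 0.0078, -0.0017, 0, 0, 0], [0, 0.0078, -0.0012, 0, 0, 0], [0, 0.008, -0.0009, 0, 0, 0], [0, 0.0079, -0.0004, 0, 0, 0], [0, 0.008, -0.0001, 0, 0, 0], [0, 0.008, 0.0003, 0, 0, 0]]
[[0, 0.0079, 0.0008, 0, 0, 0], [0, 0.0079, 0.0011, 0, 0, 0], [0, 0.0078, 0.0015, 0, 0, 0], [0, 0.0078, 0.002, 0, 0, 0], [0, 0.0076, 0.0023, 0, 0, 0], [0, 0.0075, 0.0026, 0, 0, 0], [0, 0.0074, 0.0031, 0, 0, 0], [0, 0.0072, 0.0034, 0, 0, 0], [0, 0.007, 0.0038, 0, 0, 0], [0, 0.0069, 0.0041, 0, 0, 0]]
```

Call:
arm_command(
  targets=[
    [[0,0.0013,-0.0079,0,0,0],[0,0.0017,-0.0078,0,0,0],[0,0.0021,-0.0077,0,0,0],[0,0.0024,-0.0076,0,0,0],[0,0.0029,-0.0074,0,0,0],[0,0.0032,-0.0073,0,0,0],[0,0.0035,-0.0071,0,0,0],[0,0.0039,-0.007,0,0,0],[0,0.0043,-0.0067,0,0,0],[0,0.0046,-0.0066,0,0,0]],
  ],
)

```text
clock: 5.52
position: [0.4801, 0.0155, 0.1331]
ee_rot: [2.175, 2.266, -0.0]
force: [-7.2, -0.4, 2.0]
width: 0.089
gripper_force: 25.0
```

Call:
arm_command(
  targets=[
    [[0,0.0049,-0.0062,0,0,0],[0,0.0052,-0.0061,0,0,0],[0,0.0055,-0.0057,0,0,0],[0,0.0058,-0.0055,0,0,0],[0,0.0061,-0.0052,0,0,0],[0,0.0063,-0.0049,0,0,0],[0,0.0066,-0.0045,0,0,0],[0,0.0067,-0.0042,0,0,0],[0,0.007,-0.0039,0,0,0],[0,0.0071,-0.0035,0,0,0]],
  ],
)

```text
clock: 6.78
position: [0.5425, 0.018, 0.184]
ee_rot: [2.174, 2.265, 0.003]
force: [-5.1, -0.5, 5.3]
width: 0.09
gripper_force: 25.0
```

Call:
arm_command(
  targets=[
    [[0,0.0074,-0.0032,0,0,0],[0,0.0074,-0.0028,0,0,0],[0,0.0076,-0.0024,0,0,0],[0,0.0078,-0.002,0,0,0],[0,0.0078,-0.0017,0,0,0],[0,0.0078,-0.0012,0,0,0],[0,0.008,-0.0009,0,0,0],[0,0.0079,-0.0004,0,0,0],[0,0.008,-0.0001,0,0,0],[0,0.008,0.0003,0,0,0]],
  ],
)

```text
clock: 8.02
position: [0.6204, 0.0212, 0.1973]
ee_rot: [2.174, 2.265, 0.003]
force: [-1.7, -1.2, 3.2]
width: 0.086
gripper_force: 25.0
```

Call:
arm_command(
  targets=[
    [[0,0.0079,0.0008,0,0,0],[0,0.0079,0.0011,0,0,0],[0,0.0078,0.0015,0,0,0],[0,0.0078,0.002,0,0,0],[0,0.0076,0.0023,0,0,0],[0,0.0075,0.0026,0,0,0],[0,0.0074,0.0031,0,0,0],[0,0.0072,0.0034,0,0,0],[0,0.007,0.0038,0,0,0],[0,0.0069,0.0041,0,0,0]],
  ],
)

```text
clock: 9.28
position: [0.6954, 0.0242, 0.1727]
ee_rot: [2.174, 2.265, 0.003]
force: [-0.9, -2.5, -0.6]
width: 0.086
gripper_force: 25.0
```

Call:
arm_command(
  targets=[
    [[0,0,0,0,0,0],[0,0,0,0,0,0],[0,0,0,0,0,0],[0,0,0,0,0,0]],
  ],
)

```text
clock: 9.78
position: [0.6947, 0.0242, 0.1731]
ee_rot: [2.174, 2.265, 0.003]
force: [-0.5, -3.7, 0.2]
width: 0.091
gripper_force: 25.0
```

```bash
python3 -c "
from h import *
b=snap('side','s2'); crop(b,'s2c',200,130,320,250,5)"
```

```text
(no output)
```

View pics/s2c.png

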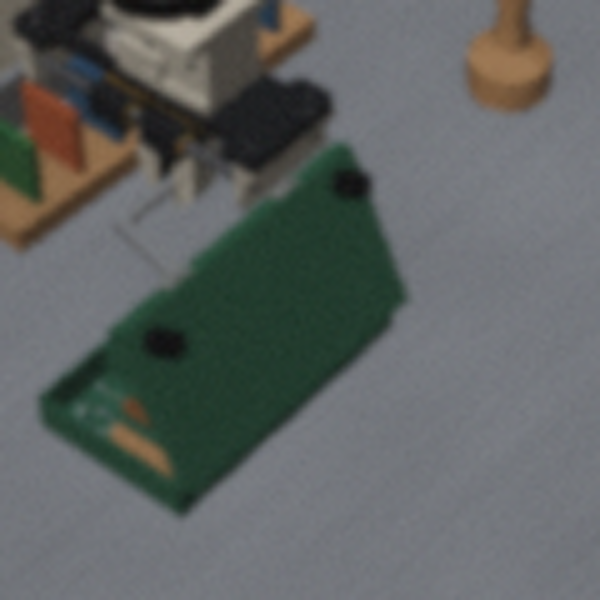

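The lid is past upright at about 2.0 rad, with the handle held at crop (190,170). Now I'm lowering it back along the same arc.

Call:
arm_command(
  targets=[
    [[0,-0.0069,-0.0041,0,0,0],[0,-0.007,-0.0038,0,0,0],[0,-0.0072,-0.0034,0,0,0],[0,-0.0074,-0.0031,0,0,0],[0,-0.0075,-0.0026,0,0,0],[0,-0.0076,-0.0023,0,0,0],[0,-0.0078,-0.002,0,0,0],[0,-0.0078,-0.0015,0,0,0],[0,-0.0079,-0.0011,0,0,0],[0,-0.0079,-0.0008,0,0,0]],
  ],
)

```text
clock: 11.08
position: [0.6192, 0.0214, 0.1974]
ee_rot: [2.174, 2.265, 0.003]
force: [1.2, -1.7, 0.3]
width: 0.089
gripper_force: 25.0
```

Call:
arm_command(
  targets=[
    [[0,-0.008,-0.0003,0,0,0],[0,-0.008,0.0001,0,0,0],[0,-0.0079,0.0004,0,0,0],[0,-0.008,0.0009,0,0,0],[0,-0.0078,0.0012,0,0,0],[0,-0.0078,0.0017,0,0,0],[0,-0.0078,0.002,0,0,0],[0,-0.0076,0.0024,0,0,0],[0,-0.0074,0.0028,0,0,0],[0,-0.0074,0.0032,0,0,0]],
  ],
)

```text
clock: 12.32
position: [0.5418, 0.0185, 0.1826]
ee_rot: [2.174, 2.266, 0.004]
force: [-1.2, 2.4, 1.6]
width: 0.083
gripper_force: 25.0
```

```bash
python3 -c "
from h import *
b=snap('top','t3'); crop(b,'t3c',230,125,330,245,5)"
```

```text
(no output)
```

View pics/t3c.png

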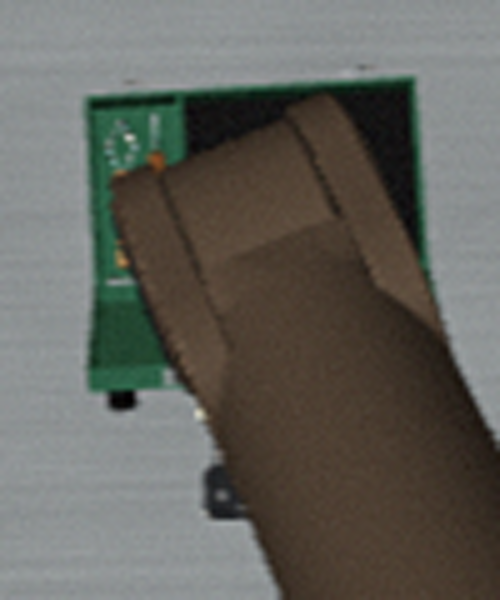

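The arm hides the bay here, with lid and handle still under control. I'll continue down and check after release.

Call:
arm_command(
  targets=[
    [[0,-0.0071,0.0035,0,0,0],[0,-0.007,0.0039,0,0,0],[0,-0.0067,0.0042,0,0,0],[0,-0.0066,0.0045,0,0,0],[0,-0.0063,0.0049,0,0,0],[0,-0.0061,0.0052,0,0,0],[0,-0.0058,0.0055,0,0,0],[0,-0.0055,0.0057,0,0,0],[0,-0.0052,0.0061,0,0,0],[0,-0.0049,0.0062,0,0,0]],
  ],
)

```text
clock: 13.62
position: [0.481, 0.0155, 0.1325]
ee_rot: [2.174, 2.265, 0.003]
force: [1.4, 4.1, -0.5]
width: 0.089
gripper_force: 25.0
```

Call:
arm_command(
  targets=[
    [[0,-0.0046,0.0066,0,0,0],[0,-0.0043,0.0067,0,0,0],[0,-0.0039,0.007,0,0,0],[0,-0.0035,0.0071,0,0,0],[0,-0.0032,0.0073,0,0,0],[0,-0.0029,0.0074,0,0,0],[0,-0.0024,0.0076,0,0,0],[0,-0.0021,0.0077,0,0,0],[0,-0.0017,0.0078,0,0,0]],
  ],
)

```text
clock: 14.75
position: [0.4528, 0.0142, 0.0671]
ee_rot: [2.174, 2.265, 0.003]
force: [0.3, 3.4, -0.2]
width: 0.085
gripper_force: 25.0
```

Call:
arm_command(
  targets=[
    [[0,-0.0007,0.003,0,0,0],[0,-0.0006,0.003,0,0,0],[0,0,0.002,0,0,0],[0,0,0,0,0,0],[0,0,0,0,0,0]],
  ],
)

```text
clock: 15.38
position: [0.4516, 0.0142, 0.0596]
ee_rot: [2.174, 2.265, 0.003]
force: [0.1, 1.3, -1.3]
width: 0.082
gripper_force: 25.0
```

Call:
arm_command(
  targets=[
    [[0,0,0.001,0,0,0],[0,0,0,0,0,0],[0,0,0,0,0,0]],
  ],
)

```text
clock: 15.75
position: [0.4516, 0.0142, 0.0593]
ee_rot: [2.174, 2.264, 0.003]
force: [-3.0, 1.0, 11.8]
width: 0.086
gripper_force: 25.0
```

Call:
arm_command(
  targets=[
    [[0,0,-0.001,0,0,0],[0,0,0,0,0,0],[0,0,0,0,0,0]],
  ],
  jaw=0.036,
)

```text
clock: 16.12
position: [0.4516, 0.0141, 0.0595]
ee_rot: [2.174, 2.265, 0.003]
force: [0.0, 0.2, -0.6]
width: 0.358
gripper_force: 0.0
```

Call:
arm_command(
  targets=[
    [[0,0,-0.01,0,0,0],[0,0,-0.02,0,0,0],[0,0,-0.025,0,0,0],[0,0,-0.03,0,0,0],[0,0,-0.03,0,0,0]],
  ],
)

```text
clock: 16.75
position: [0.4511, 0.0144, 0.1761]
ee_rot: [2.174, 2.265, 0.004]
force: [0.7, 0.3, 0.4]
width: 0.392
gripper_force: 0.0
```

Call:
arm_command(
  targets=[
    [[0.03,0,0,0,0,0],[0.03,0,0,0,0,0],[0.03,0,0,0,0,0],[0.03,0,0,0,0,0],[0.03,0,0,0,0,0],[0.03,0,0,0,0,0],[0.03,0,0,0,0,0],[0.03,0,0,0,0,0],[0.03,0,0,0,0,-0.1],[0.0,0,0,0,0,-0.1]],
  ],
)

```text
clock: 18.0
position: [0.4394, 0.287, 0.1754]
ee_rot: [1.929, 2.478, 0.006]
force: [0.8, -0.5, -0.4]
width: 0.391
gripper_force: 0.0
```

```bash
python3 -c "
from h import *
delta([.465,.3125,.052],23)
a=load('t0');P=np.array([w(a,i,j) for j in range(258,282) for i in range(184,214)]);print('big timer max',np.sort(P[:,2][P[:,2]<.5])[-5:])
b=snap('top','t4'); crop(b,'t4c',170,135,330,255,5)"
```

```text
t 18.0 pos [0.4394 0.287  0.1754] F [ 0.8 -0.5 -0.4] w 0.39149765477352605 0.0
shift [0.0183 0.0306 0.1236] turn [ 0.0036 -0.001  -0.1536] j [-0.19  0.43 -0.66  1.87  0.32  0.95 -0.74]
big timer max [0.08409218 0.08411254 0.08412246 0.08518414 0.08535148]
```

View pics/t4c.png

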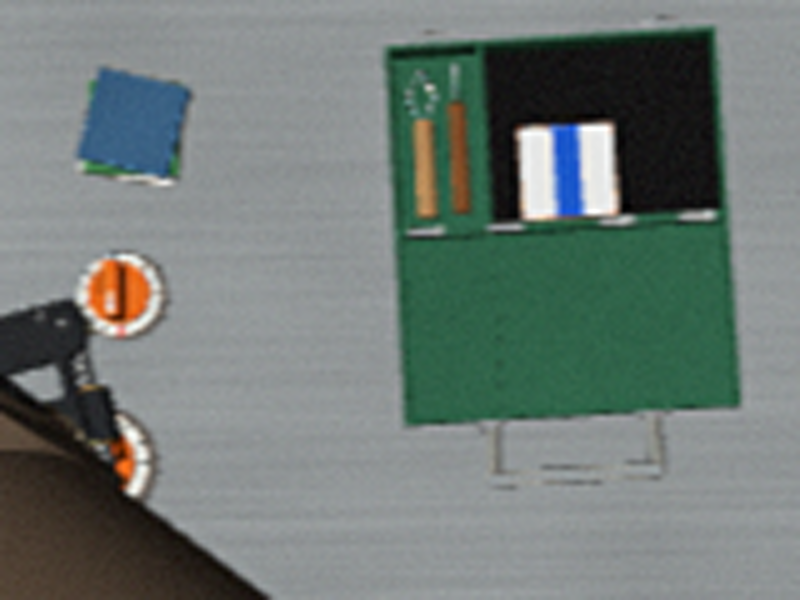

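The tile lies blue-band up in its bay at crop (567,170), and the lid is flat open. Next is the timer.

```bash
python3 -c "
from h import *
a=load('t4');f=lambda x,y:(170+x/5-.4,135+y/5-.4)
for p in [(535,145),(600,145),(535,200),(600,200),(567,170),(450,330),(450,400),(690,390)]:print(w(a,*f(*p)).round(4))"
```

```text
[0.6624 0.0355 0.0156]
[ 0.6616 -0.0058  0.0159]
[0.6271 0.0361 0.0157]
[ 0.6266 -0.0051  0.0135]
[0.646  0.0155 0.0154]
[0.5448 0.091  0.0195]
[0.5006 0.0915 0.0213]
[ 0.504  -0.0588  0.0214]
```

Call:
arm_command(
  targets=[
    [[0.0093,0.0153,0.02,0,0,-0.077],[0.009,0.0153,0.02,0.0036,-0.001,-0.077],[0,0,0.02,0,0,0],[0,0,0.01,0,0,0],[0,0,0,0,0,0]],
  ],
)

```text
clock: 18.68
position: [0.4644, 0.3094, 0.1045]
ee_rot: [1.743, 2.612, -0.005]
force: [-0.1, 0.1, 1.2]
width: 0.393
gripper_force: 0.0
```

```bash
python3 -c "
from h import *
delta([.465,.3125,.052],23)"
```

```text
t 18.675 pos [0.4644 0.3094 0.1045] F [-0.1  0.1  1.2] w 0.39333710040486275 0.0
shift [0.0027 0.0018 0.0525] turn [-0.0019  0.0024 -0.0074] j [-0.24  0.57 -0.63  1.85  0.44  0.86 -0.69]
```

Call:
arm_command(
  targets=[
    [[0.0027,0.0018,0.018,-0.002,0.002,-0.007],[0,0,0.018,0,0,0],[0,0,0.016,0,0,0],[0,0,0,0,0,0]],
  ],
)

```text
clock: 19.18
position: [0.4645, 0.3124, 0.051]
ee_rot: [-1.733, -2.62, 0.003]
force: [-1.0, -0.0, -0.3]
width: 0.394
gripper_force: 0.0
```

Call:
arm_command(
  targets=[
    [[0,0,0,0,0,0],[0,0,0,0,0,0],[0,0,0,0,0,0],[0,0,0,0,0,0]],
  ],
  jaw=0,
  newtons=30,
)

```text
clock: 19.68
position: [0.4662, 0.3137, 0.0532]
ee_rot: [1.733, 2.619, 0.004]
force: [3.1, 1.4, 1.5]
width: 0.15
gripper_force: 30.0
```

```bash
python3 -c "
from h import *
delta([.465,.3125,.052],90);print(arm.observe()['ft_torque'])"
```

```text
t 19.675 pos [0.4662 0.3137 0.0532] F [3.1 1.4 1.5] w 0.14971504377425432 29.997146129608154
shift [-0.0006 -0.0016  0.0012] turn [ 0.003   0.0013 -1.1692] j [-0.28  0.64 -0.58  1.89  0.5   0.76 -0.74]
[ 0.23156578 -0.70237986  0.02237742]
```

Call:
arm_command(
  targets=[
    [[0,0,0,0,0,-0.1],[0,0,0,0,0,-0.1],[0,0,0,0,0,-0.1],[0,0,0,0,0,-0.1],[0,0,0,0,0,-0.1],[0,0,0,0,0,-0.1],[0,0,0,0,0,-0.1],[0,0,0,0,0,-0.1],[0,0,0,0,0,-0.1],[0,0,0,0,0,-0.1]],
  ],
)

```text
clock: 20.92
position: [0.4674, 0.3151, 0.0533]
ee_rot: [0.26, 3.127, 0.008]
force: [7.1, 6.8, -6.8]
width: 0.151
gripper_force: 30.0
```

Call:
arm_command(
  targets=[
    [[0,0,0,0,0,-0.03],[0,0,0,0,0,-0.03],[0,0,0,0,0,-0.03],[0,0,0,0,0,-0.03],[0,0,0,0,0,-0.03],[0,0,0,0,0,0]],
  ],
)

```text
clock: 21.68
position: [0.4674, 0.3154, 0.0533]
ee_rot: [0.029, 3.137, 0.008]
force: [8.7, 7.7, -6.5]
width: 0.151
gripper_force: 30.0
```

```bash
python3 -c "
from h import *
delta([.465,.3125,.052],90);print(arm.observe()['ft_torque'])"
```

```text
t 21.675 pos [0.4674 0.3154 0.0533] F [ 8.7  7.7 -6.5] w 0.1508933214060169 29.994186758995056
shift [ 0.0024 -0.0029  0.0013] turn [ 0.0051  0.0042 -0.0187] j [-0.1   0.74 -0.87  1.87  0.73  0.88  0.22]
[ 1.68527759 -1.7909788  -0.01513319]
```

Call:
arm_command(
  targets=[
    [[0,0,0,0,0,-0.02],[0,0,0,0,0,-0.02],[0,0,0,0,0,-0.02],[0,0,0,0,0,0]],
  ],
)

```text
clock: 22.18
position: [0.4674, 0.3155, 0.0533]
ee_rot: [-0.063, 3.137, 0.008]
force: [7.3, 8.5, -7.0]
width: 0.152
gripper_force: 30.2
```

```bash
python3 -c "
from h import *
delta([.465,.3125,.052],90);print(arm.observe()['ft_torque'])"
```

```text
t 22.175 pos [0.4674 0.3155 0.0533] F [ 7.3  8.5 -7. ] w 0.1515331613845359 30.192656815052032
shift [ 0.0025 -0.0029  0.0013] turn [0.0053 0.0041 0.0402] j [-0.1   0.74 -0.88  1.87  0.74  0.88  0.27]
[ 1.79186785 -1.79436296 -0.51261134]
```

Torque about z jumped to -0.51 N m, so the dial is on its stop. I'm releasing and backing off.

Call:
arm_command(
  targets=[
    [[0,0,0,0,0,0],[0,0,0,0,0,0],[0,0,0,0,0,0],[0,0,0,0,0,0]],
  ],
  jaw=0.04,
)

```text
clock: 22.68
position: [0.4652, 0.313, 0.0526]
ee_rot: [-0.065, 3.14, 0.0]
force: [-0.2, 0.7, -0.8]
width: 0.431
gripper_force: 0.0
```

Call:
arm_command(
  targets=[
    [[0,0,-0.015,0,0,0],[0,0,-0.025,0,0,0],[0,0,-0.03,0,0,0],[0,0,-0.03,0,0,0],[0,0,-0.03,0,0,0],[0,0,-0.03,0,0,0]],
  ],
)

```text
clock: 23.42
position: [0.4649, 0.3133, 0.2148]
ee_rot: [-0.065, 3.139, 0.001]
force: [1.5, -0.2, -1.1]
width: 0.438
gripper_force: 0.0
```

Call:
arm_command(
  targets=[
    [[0,-0.03,0,0,0,0],[0,-0.03,0,0,0,0],[0,-0.03,0,0,0,0],[0,-0.03,0,0,0,0],[0,-0.03,0,0,0,0],[0,0,0,0,0,0],[0,0,0,0,0,0]],
  ],
)

```text
clock: 24.3
position: [0.4713, 0.164, 0.2134]
ee_rot: [-0.065, 3.139, 0.002]
force: [0.2, 1.5, -0.1]
width: 0.435
gripper_force: 0.0
```

```bash
python3 -c "
from h import *
delta([.465,.3125,.052],90)
b=snap('top','t5'); crop(b,'t5c',165,170,265,245,8)
def pts(im,u0,u1,v0,v1,lo,hi):
    u,v=np.meshgrid(range(u0,u1),range(v0,v1))
    P=np.array([w(im,i,j,im['z_map'][j,i]) for i,j in zip(u.ravel(),v.ravel())])
    return P[(P[:,2]>lo)&(P[:,2]<hi)]
q=pts(b,176,204,214,242,.045,.07);m=q.mean(0);V=np.linalg.svd(q[:,:2]-m[:2])[2]
print('bar',len(q),m,np.degrees(np.arctan2(V[0,1],V[0,0])))"
```

```text
t 24.3 pos [0.4713 0.164  0.2134] F [ 0.2  1.5 -0.1] w 0.43482529208824533 0.0
shift [0.0005 0.1484 0.1615] turn [0.0011 0.0019 0.0414] j [ 0.37  0.48 -1.1   1.86  0.48  1.1   0.7 ]
bar 18 [0.44839975 0.31355644 0.0597589 ] -156.5854730284363
```

View pics/t5c.png

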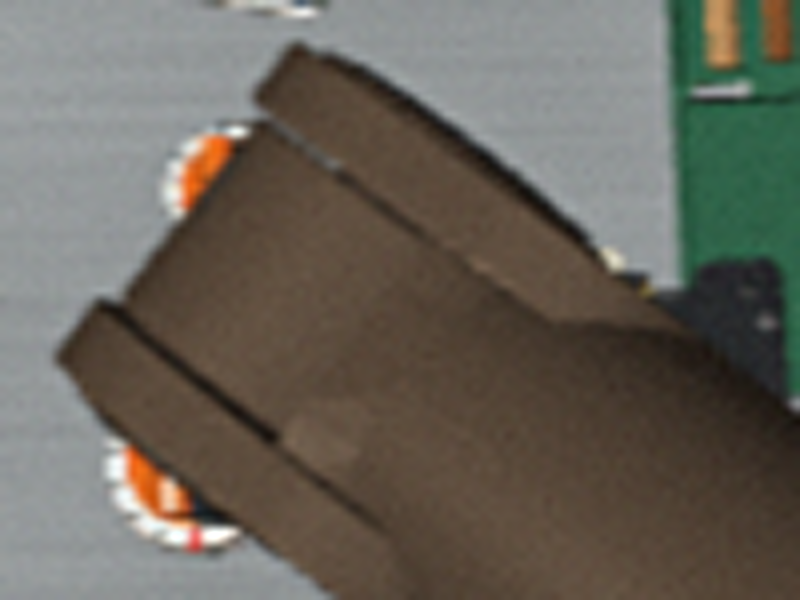

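The elbow hides the dial; only its lower edge shows, at crop (165,490). I'll move aside for the last look.

Call:
arm_command(
  targets=[
    [[0,-0.035,0,0,0,0],[0,-0.035,0,0,0,0],[0,-0.035,0,0,0,0],[0,-0.035,0,0,0,0],[0,-0.035,0,0,0,0],[0,-0.035,0,0,0,0],[0,-0.035,0,0,0,0],[0,-0.035,0,0,0,0],[0,-0.03,0,0,0,0],[0,0,0,0,0,0]],
  ],
)

```text
clock: 25.6
position: [0.4845, -0.1478, 0.2123]
ee_rot: [-0.061, 3.14, 0.001]
force: [0.3, -0.1, 0.7]
width: 0.44
gripper_force: 0.0
```

```bash
python3 -c "
from h import *
delta([.465,.3125,.052],90)
b=snap('top','t6'); crop(b,'t6c',170,135,330,255,5)
def pts(im,u0,u1,v0,v1,lo,hi):
    u,v=np.meshgrid(range(u0,u1),range(v0,v1))
    P=np.array([w(im,i,j,im['z_map'][j,i]) for i,j in zip(u.ravel(),v.ravel())])
    return P[(P[:,2]>lo)&(P[:,2]<hi)]
q=pts(b,176,204,214,242,.045,.07);m=q.mean(0);V=np.linalg.svd(q[:,:2]-m[:2])[2]
print('bar',len(q),m,np.degrees(np.arctan2(V[0,1],V[0,0])))"
```

```text
t 25.6 pos [ 0.4845 -0.1478  0.2123] F [ 0.3 -0.1  0.7] w 0.43960779524864985 0.0
shift [0.0018 0.4606 0.1606] turn [0.0007 0.0009 0.0387] j [ 1.    0.51 -1.11  1.84  0.51  1.11  1.31]
bar 76 [0.46345341 0.31111303 0.05937824] -178.97297619968145
```

View pics/t6c.png

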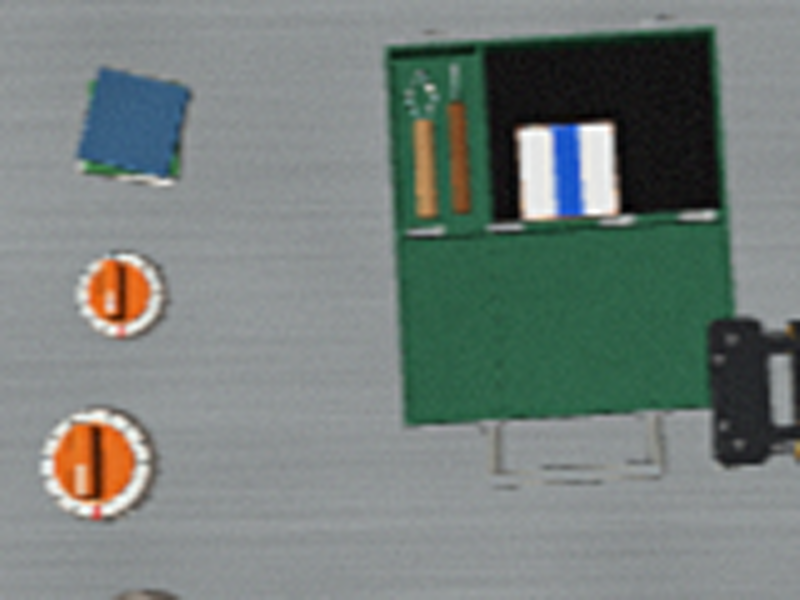

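The middle dial's pointer at crop (82,480) is on the red zero mark. The tile is face up and flat, the lid is open and flat, and the gripper is free.

```bash
python3 -c "
from cell import arm
print(arm.sign_off())"
```

```text
the job is handed in; nothing more can be done
None
```

The job is handed in: the tile lies flat in its bay with the blue band up, the lid was lowered under control and lies flat open, the middle timer is back on its zero stop, and the gripper has let go and is touching nothing.

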